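# Push a row of little wooden houses home in the drilling jig

### The arm

A 6-joint arm with a two-finger parallel gripper is mounted at the origin on the work surface. World frame = base frame: x ahead of the robot, y to its left, z up, the work surface at z = 0. Lengths are in m, angles in rad, forces in N, time in s.
With the tool pointing down it reaches from about 0.275 to 0.775 m from the base axis. Payload 14.6 kg.
Tool frame: the origin (TCP) lies at the very end of the fingers, on their centre line; the grasp point (between the pads) lies 19 mm behind it (r.tcp_to_grasp is the z of the grasp point in the tool frame, in m); z points along the fingers, y is the direction in which the jaws open and shut (so a half turn about z gives the same grasp; the last joint's range is limited). The gripper opens to 85 mm and grips with 20 to 120 N. Pads are 22 mm wide; open, the fingers measure 114 mm over their backs; the gripper's body (76 mm by 85 mm) begins 54 mm behind the grasp point. The pads swing forward as they close: fully open they stand 13 mm farther back than shut.
Start: joints at [1.193, 0.263, -0.048, 1.259, 0, 1.415], TCP at [0.116, 0.512, 0.231] pointing down, gripper open.
Joint ranges: [-2.65, 2.65], [-0.89, 1.7], [-1.18, 1.37], [-2.13, 2.11], [-1.35, 1.29], [-3.14, 3.14]. Speed limits (rad/s): [1.89, 1.89, 2.57, 2.79, 3.14, 3.14].

### API

Orientations are given as a unit quaternion [x, y, z, w].
In Python, from workcell import r, grab_frame, look_for, outline_of, spot_point gives the robot as it stands. The module is installed in compiled form; this text tells all that it offers.
- The arm moves only by the tool carry_out, never from a script. Its argument "targets" is one flat list of numbers, 7 for each row, row after row: the gripper's target within -1 to 1 (fully open at 1, half-way at 0, shut at -1), then the shift along the world's x, y, z normalised to -1 to 1, where 1 is 0.5 m, then the turn, a rotation vector about the world's x, y, z normalised to -1 to 1, where 1 is pi/4 rad. In form: [gripper, x, y, z, ax, ay, az, gripper, x, y, z, ax, ay, az, ...]. A call has exactly 10 rows; each row is the pose to reach, as a shift and turn from the pose commanded when the call began; what a row does not reach only later rows make up. A row lasts 1/10 s, in which the tool goes at most 50 mm and 8.59 degrees, less where a joint would pass 70% of its speed; a pose out of reach is approached as far as the arm can. A call with a number of a shift or a turn outside -1 to 1 is refused whole. A call with a gripper value outside its range is refused whole. The fingers move at their own pace and stop on an object; the grip force is fixed at half the most. Time passes only in rows, so rows that repeat a pose let the fingers close, or fill a call up. It gives the time, the measured TCP pose, the force and the opening at its end, in the units of the state.
- r.read_state(): the state, without advancing time (a new reading comes with each control period).
- grab_frame(name): name is "scene" or "top"; returns a dict with "img" (420x560x3 uint8, red, green, blue), "z_map" (420x560 float32, m along the optical axis (not along the pixel's ray), 0 where there is no reading), "fov_y" (degrees; the focal length in pixels is half the picture's height over the tangent of half this angle, whatever the lens; pixels are square), "cx", "cy" (the principal point, pixels), "R" (3x3) and "t" (3): a world point X has camera coordinates R X + t. Camera axes: x right, y down, z forward; pixel columns grow to the right and rows downward; lengths in m; the calibration is good to about 2 mm. A picture is of the moment at which its call begins.
- r.sign_off(): hands the job in, once; it reports no verdict.
Trained networks look in a picture, given as the dict that the camera call returned (one of the last four; its "shot" number tells which), for a name from the list of things; names that differ only in an ending like _2 or _b are one class to them, and where a whole thing is asked for, a point or a joint stands for the part that bears it (a point fixed in the world has none). Each returns a list of dicts, best first, with "conf" (0 to 1); they miss things now and then, are a little off and sometimes report something else, mostly with a low value. They report only what shows in the picture. A call takes as long as a camera call. They do not tell look-alikes from the thing itself.
- look_for(query, picture): "centre" ([x, y, z] in m, in world coordinates, good to about 4 mm: the middle of the surface that is visible of it).
- outline_of(query, picture): "mask" (420x560 bool, what is visible of it).
- spot_point(query, picture): "centre" ([x, y, z] in m, in world coordinates, good to about 4 mm: a listed point, or the origin of a listed thing).
The state is a dict: "time": time; "qpos": joint angles; "qd": joint speeds; "tau": joint torques, N m; "tool_pos": TCP position; "orientation": TCP orientation; "ft_force": force on the tool from outside, world axes, zero at the start; "moment": the same for the moment, N m; "grip_width": opening from 0.0 (shut) to 1.0 (fully open).
Only numpy, scipy, OpenCV 4.12 (cv2) and the standard library are available. Lean on these libraries where they do the work, as an engineer would, in place of code of your own. Each camera call takes 0.05 s, during which the arm holds its last target. There are 200 camera calls.

### The job

Five little wooden houses stand in a loose row on the drilling jig's board: pushing only on the last one, slide the whole row into the channel without lifting, tipping or twisting any house out of line, and press it up against the end stop for a moment with about 10 N (never more than 20 N) so that no gaps are left. Then swing the wooden turn-button fully shut across the mouth behind the row, and leave the other things on the bench alone.

Things in the scene. Friction and masses are not known exactly. Their poses are not given: they have to be found in the camera images.
- jig: Fixed drilling jig: plywood base board 460 x 140 mm, top 12 mm above the bench, carrying an open-topped straight channel. Origin on the bench, on the channel's centre line, at its mouth; x runs along the channel to its closed end, y across, z up. Walls: inner faces at y = +-26.5 mm, 16 mm thick, tops 32 mm above the bench, from x = 0 to 170 mm. The board reaches back to x = -255 mm.
- mouth (a point): Middle of the channel's mouth on the board (12 mm above the bench); axes as the jig's. Before it the walls flare outwards to jig x = -45 mm. The channel ends at a dark wooden stop with a wing screw (50 mm wide, 40 mm high), set by hand: its face lies anywhere from x = 146 to 164 mm past the mouth; its place is not given and must be felt. It does not give way.
- turn (a joint): Wooden turn-button on the +y wall at the mouth, a bar on an upright pin, slight friction (1 N at its end), stays where left. Radians: 0 = open, pointing along jig -x beside the row's path; negative = swung outwards; grows as it swings inwards; 1.571 = fully shut at its limit, pointing along jig -y across the mouth behind the row, its front face then at jig x = 12 mm. Starts between -0.6 and 0.
- turn_pivot (a point): The fixed pin of the turn-button, at jig x = 6, y = 35 mm, 41 mm above the bench (half-way up the bar); axes as the jig's. The bar is 12 mm wide and 14 mm thick, reaching from 12 mm behind the pin to 62 mm ahead of it; underside 34 mm, top 48 mm above the bench.
- turn_dowel (a point): Centre of the upright dowel on the turn-button, 53 mm from the pin (12 mm diameter, 16 mm tall, top 64 mm above the bench; this point is at 56 mm). It moves with the bar; its x axis points from the dowel to the pin.
- h1_mid (a point): Little beech house, the first (nearest to the channel) of the row of five: a block 26 mm thick along the row (its x), 48 mm wide (its y), walls 30 mm high with a gable roof to 54 mm, about 45 g, standing loose on the jig's board. This point is its centre, 27 mm above its underside. Five pushed together make 130 mm.
- h2_mid (a point): Little beech house, the second of the row of five: a block 26 mm thick along the row (its x), 48 mm wide (its y), walls 30 mm high with a gable roof to 54 mm, about 45 g, standing loose on the jig's board. This point is its centre, 27 mm above its underside. Five pushed together make 130 mm.
- h3_mid (a point): Little beech house, the third of the row of five: a block 26 mm thick along the row (its x), 48 mm wide (its y), walls 30 mm high with a gable roof to 54 mm, about 45 g, standing loose on the jig's board. This point is its centre, 27 mm above its underside. Five pushed together make 130 mm.
- h4_mid (a point): Little beech house, the fourth of the row of five: a block 26 mm thick along the row (its x), 48 mm wide (its y), walls 30 mm high with a gable roof to 54 mm, about 45 g, standing loose on the jig's board. This point is its centre, 27 mm above its underside. Five pushed together make 130 mm.
- h5_mid (a point): Little beech house, the last (farthest from the channel; the one to push on) of the row of five: a block 26 mm thick along the row (its x), 48 mm wide (its y), walls 30 mm high with a gable roof to 54 mm, about 45 g, standing loose on the jig's board. This point is its centre, 27 mm above its underside. Five pushed together make 130 mm.
- spare: Bystander: a sixth, identical little house standing on the bench beside the jig, not part of the row; origin under its centre
- glue: Bystander: white glue bottle, 52 mm diameter, 130 mm tall, beside the jig; origin under its centre
- driver: Bystander: screwdriver with a red handle, lying on the bench; origin under it
- pliers: Bystander: combination pliers with red and blue handles, about 160 mm long, lying on the bench; origin at the hinge, on the bench
- pencil: Bystander: pencil 165 mm long, 9 mm thick, lying on the bench; origin under its middle
- offcut: Bystander: plywood offcut 70 x 35 x 20 mm beside the jig; origin under its centre
- square: Bystander: try square, stock 100 mm, blade 140 mm, lying on the bench; origin under its stock
- h5: The last house of the row as a body (same thing as point h5_mid): origin under its centre.
- h1: The same house as point h1_mid: origin under its centre.
- h2: The same house as point h2_mid: origin under its centre.
- h3: The same house as point h3_mid: origin under its centre.
- h4: The same house as point h4_mid: origin under its centre.
Mind the look-alikes: they are no part of the job. Leave any blue or purple look-alike of the h4 alone.

How it is judged:
On the way, in this order (a step that is already met when the one before it is completed fails the run):
1. the row is in the channel without gaps and is pressed against the end stop (at least 5 N passed on through the row for 0.3 s) (horizontal distance between h1_mid and h2_mid below 0.0285 m and horizontal distance between h2_mid and h3_mid below 0.0285 m and horizontal distance between h3_mid and h4_mid below 0.0285 m and horizontal distance between h4_mid and h5_mid below 0.0285 m and x of h1_mid in the frame of jig above 0.13 m and angle between each of h1_mid, h2_mid, h3_mid, h4_mid, h5_mid's own z axis and vertical below 0.06 rad and angle between the x axis of each of h1_mid, h2_mid, h3_mid, h4_mid, h5_mid and the x axis of jig, either way round below 0.12 rad and contact force between h1 and h2 above 5 N and linear speed of h1 below 0.004 m/s), for 0.3 s.
2. the turn-button is shut behind the row (value of joint turn above 1.45 rad), for 0.2 s.
At the end, for the whole second after the job is handed in: All five houses at rest, upright (0.06 rad) and square (0.12 rad) in the channel, the first one's centre over 130 mm past the mouth (at the stop), neighbours' centres within 28.5 mm (26 mm is touching); the turn-button shut, over 1.45 rad (horizontal distance between h1_mid and h2_mid below 0.0285 m and horizontal distance between h2_mid and h3_mid below 0.0285 m and horizontal distance between h3_mid and h4_mid below 0.0285 m and horizontal distance between h4_mid and h5_mid below 0.0285 m and x of h1_mid in the frame of jig above 0.13 m and angle between each of h1_mid, h2_mid, h3_mid, h4_mid, h5_mid's own z axis and vertical below 0.06 rad and angle between the x axis of each of h1_mid, h2_mid, h3_mid, h4_mid, h5_mid and the x axis of jig, either way round below 0.12 rad and value of joint turn above 1.45 rad and linear speed of each of h1, h2, h3, h4, h5 below 0.01 m/s).
It fails at once if the fingers push with more than 22 N, or the row is squeezed with more than 22 N at the end stop (contact force between the fingers and h5 above 22 N or (x of h1_mid in the frame of jig above 0.128 m and contact force between h1 and h2 above 22 N)).
It fails at once if a house other than the last is pushed by the fingers (over 2 N) (contact force between the fingers and h1 above 2 N or contact force between the fingers and h2 above 2 N or contact force between the fingers and h3 above 2 N or contact force between the fingers and h4 above 2 N).
It fails at once if a house is lifted more than 12 mm off the board (height (world z) of any of h1_mid, h2_mid, h3_mid, h4_mid, h5_mid above 0.051 m).
It fails at once if a house tips more than 0.3 rad, or the row buckles: a house turns more than 0.4 rad out of line (angle between any of h1_mid, h2_mid, h3_mid, h4_mid, h5_mid's own z axis and vertical above 0.3 rad or angle between the x axis of any of h1_mid, h2_mid, h3_mid, h4_mid, h5_mid and the x axis of jig, either way round above 0.4 rad).
It fails at once if a bystander is moved more than 20 mm (distance of any of spare, glue, driver, pliers, pencil, offcut, square from where it was at the start of the episode above 0.02 m).
It also fails if it takes over 61 s, if anything falls off the work surface, if the arm or the gripper's body presses on something with over 40 N, if the wrist force passes 120 N, or if a joint passes its speed limit or range.

## Working session

There is one attempt and no reset: what is moved stays moved. The work goes in short steps, Python scripts to look and compute and a tool call to move; the robot and the scene stay as the last step left them, time stands still between calls to the robot, and variables do not carry over. Pictures are saved under pics/ and viewed, about 8 in all and at most 12, crops included, and the job is handed in when it is done.

Besides the shell and the picture viewer there is one more tool, called after "Request:" as a command line: name --argument value ..., lists and objects as JSON in quotes. carry_out: Moves the arm, as the interface text tells. Its arguments: {"type":"object","properties":{"targets":{"type":"array"}},"required":["targets"]}

```bash
mkdir -p pics
cat > h.py <<'E'
import numpy as np, cv2
from workcell import r, grab_frame, look_for, outline_of, spot_point
def save(img,name): cv2.imwrite('pics/'+name, img[:,:,::-1])
def pix(f,X):
    c=f["R"]@np.array(X)+f["t"]; F=f["img"].shape[0]/2/np.tan(np.radians(f["fov_y"])/2)
    return c[:2]/c[2]*F+[f["cx"],f["cy"]]
def cloud(f):
    F=f["img"].shape[0]/2/np.tan(np.radians(f["fov_y"])/2); z=f["z_map"]
    v,u=np.mgrid[:z.shape[0],:z.shape[1]]
    c=np.stack([(u-f["cx"])/F*z,(v-f["cy"])/F*z,z],-1)
    return (c-f["t"])@f["R"]
E
python3 - <<'E'
from h import *
s=r.read_state(); print({k:np.round(v,3) for k,v in s.items()})
fs=grab_frame("scene"); ft=grab_frame("top")
save(np.vstack([cv2.resize(ft["img"],(800,600))]),'top1.png'); save(fs["img"],'scene1.png')
for q in ["jig","mouth","turn_pivot","turn_dowel","h1_mid","h2_mid","h3_mid","h4_mid","h5_mid","spare","glue"]:
    for n,f in(("top",ft),("scene",fs)):
        print(q,n,[(np.round(d["centre"],3).tolist(),round(d["conf"],2),pix(f,d["centre"]).round().tolist()) for d in spot_point(q,f)[:5]])
np.savez('f1.npz',t=ft["img"],tp=cloud(ft),s=fs["img"],sp=cloud(fs))
E
```

```text
{'time': np.float64(0.0), 'qpos': array([ 1.193,  0.263, -0.049,  1.259, -0.   ,  1.415]), 'qd': array([-0.001, -0.   , -0.001,  0.001,  0.   ,  0.001]), 'tau': array([-7.0000e-03, -6.3761e+01,  3.8457e+01,  1.4000e-02, -0.0000e+00,
        0.0000e+00]), 'tool_pos': array([0.116, 0.512, 0.231]), 'orientation': array([ 0.111,  0.994, -0.   , -0.   ]), 'ft_force': array([-0.091,  0.447, -0.784]), 'moment': array([-0.011, -0.025,  0.085]), 'grip_width': np.float64(1.002)}
jig top [([0.518, 0.049, 0.001], 0.89, [268.0, 199.0])]
jig scene [([0.517, 0.054, 0.006], 0.85, [294.0, 239.0]), ([0.542, -0.063, 0.011], 0.36, [246.0, 232.0])]
mouth top [([0.427, -0.457, 0.002], 0.26, [461.0, 229.0])]
mouth scene [([0.517, 0.048, 0.009], 0.71, [291.0, 237.0]), ([0.66, -0.388, 0.001], 0.31, [109.0, 232.0])]
turn_pivot top [([0.482, 0.048, 0.044], 0.72, [267.0, 212.0])]
turn_pivot scene [([0.481, 0.052, 0.04], 0.93, [298.0, 219.0]), ([0.536, -0.028, 0.012], 0.69, [260.0, 234.0])]
turn_dowel top [([0.478, -0.003, 0.057], 0.5, [287.0, 213.0]), ([0.544, -0.063, 0.012], 0.24, [310.0, 188.0])]
turn_dowel s
[... 520 characters left out ...]
28, 0.04], 0.55, [259.0, 226.0])]
h4_mid top [([0.533, -0.298, 0.03], 0.86, [402.0, 189.0]), ([0.694, -0.134, 0.027], 0.82, [335.0, 130.0]), ([0.546, -0.065, 0.039], 0.8, [311.0, 186.0])]
h4_mid scene [([0.696, -0.132, 0.027], 0.68, [192.0, 262.0]), ([0.534, -0.292, 0.029], 0.64, [167.0, 203.0]), ([0.547, -0.062, 0.04], 0.52, [246.0, 224.0])]
h5_mid top [([0.548, -0.091, 0.039], 0.49, [321.0, 185.0]), ([0.536, -0.031, 0.04], 0.36, [298.0, 191.0])]
h5_mid scene [([0.547, -0.094, 0.041], 0.72, [234.0, 221.0])]
spare top []
spare scene [([0.663, -0.04, 0.0], 0.59, [235.0, 270.0])]
glue top [([0.605, 0.186, -0.0], 0.67, [216.0, 169.0])]
glue scene [([0.603, 0.188, -0.002], 0.95, [336.0, 280.0])]
```

View pics/top1.png

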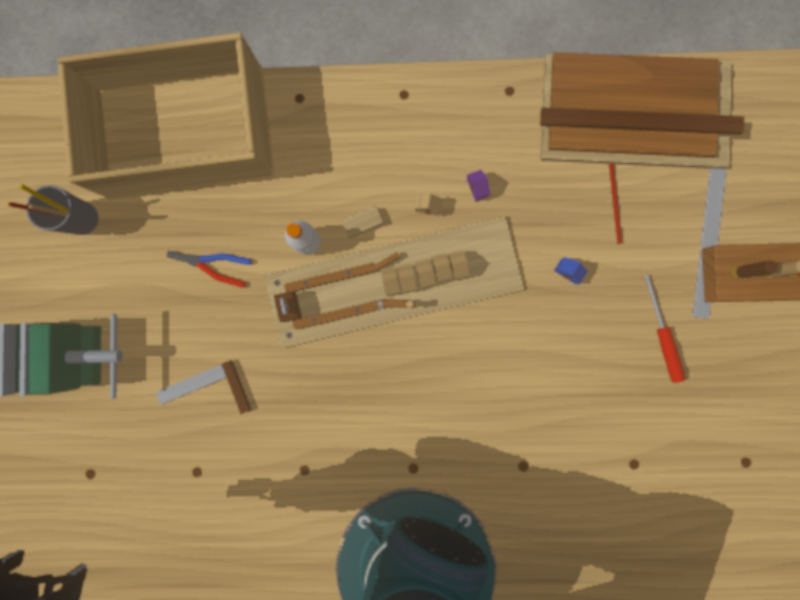

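View pics/scene1.png

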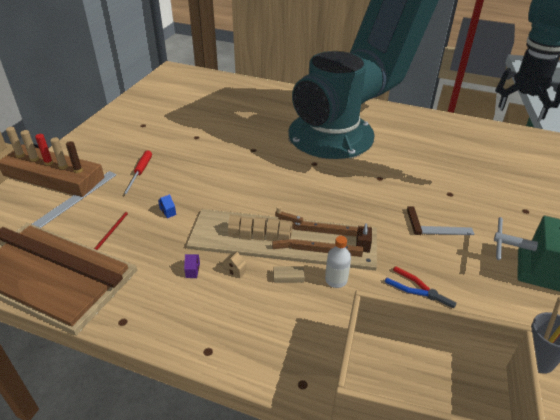

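The top view shows the jig at about (395,280), with the closed end and dark stop at (288,305). The row of five beech houses runs from (392,280) to (465,265). The turn-button and its dowel are near (430,303).

These could be mistaken for row houses:
- the beech spare at (428,203)
- the purple block at (479,185)
- the blue block at (571,269)

The house to push is the far-right one of the row, at about (460,265) in the top view and (234,222) in the scene view.

```bash
cat > fit.py <<'E'
from h import *
from scipy.optimize import least_squares
def fitjig(P):
    m=(abs(P[...,2]-0.012)<0.0035)&(abs(P[...,0]-.53)<.16)&(abs(P[...,1]+.0)<.32)
    m=m.astype(np.uint8); n,l,st,_=cv2.connectedComponentsWithStats(m)
    # all raised points near -> hull of the board
    k=1+np.argmax(st[1:,4]); p=P[l==k][:,:2].astype(np.float32)
    return cv2.minAreaRect(p),p
E
python3 - <<'E'
from fit import *
d=np.load('f1.npz')
for n in 'ts':
    P=d[n+'p']; print(n,fitjig(P)[0],len(fitjig(P)[1]))
ft=grab_frame("top"); fs=grab_frame("scene")
c=np.array([.53,-.03])
a=ft["img"][150:250,180:380]; b=fs["img"][170:280,180:390]
save(np.vstack([cv2.resize(a,(800,400),interpolation=cv2.INTER_CUBIC)]),'c_top.png')
save(cv2.resize(b,(800,420),interpolation=cv2.INTER_CUBIC),'c_sc.png')
E
```

```text
t ((0.5218161940574646, 0.027826771140098572), (0.14022402465343475, 0.4602871537208557), 12.13730525970459) 6256
s ((0.5352715253829956, -0.029169529676437378), (0.1465531587600708, 0.34345653653144836), 12.371596336364746) 2574
```

View pics/c_top.png

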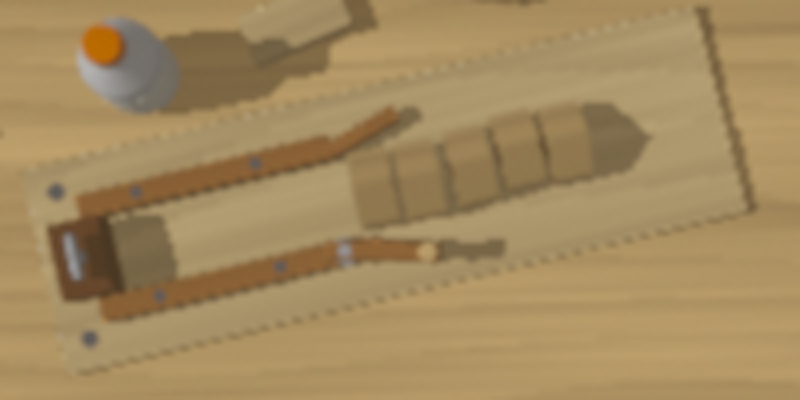

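View pics/c_sc.png

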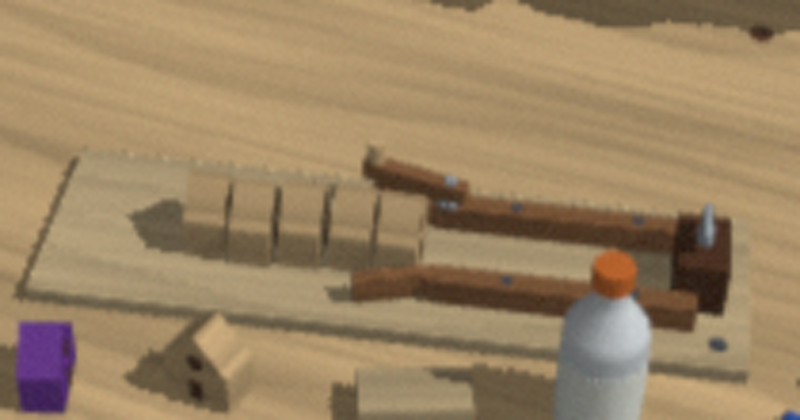

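```bash
cat >> fit.py <<'E'
A=np.radians(12.137); U=np.array([-np.sin(A),np.cos(A)]); V=np.array([-np.cos(A),-np.sin(A)])
M=np.array([0.52182,0.02783])+.025*U
def tojig(p): q=np.asarray(p)[...,:2]-M; return np.stack([q@U,q@V],-1)
def toworld(x,y): return M+x*U+y*V
def ortho(P,img,s=4,x0=-.27,x1=.21,y0=-.08,y1=.08):
    pass
E
python3 - <<'E'
from fit import *
d=np.load('f1.npz')
for n in 'ts':
    P=d[n+'p']; J=tojig(P); z=P[...,2]
    # stop
    m=(abs(J[...,1])<.02)&(J[...,0]>.12)&(J[...,0]<.21)
    b=np.round(J[...,0][m]*1e3/3)*3
    print(n,'stop',[(int(x),round(float(np.median(z[m][b==x]))*1e3)) for x in np.unique(b)])
    # row: along-x profile of z near centreline |y|<8
    m=(abs(J[...,1])<.006)&(J[...,0]>-.2)&(J[...,0]<.02)
    b=np.round(J[...,0][m]*1e3/2.5)*2.5
    print(' row',[(float(x),round(float(np.median(z[m][b==x]))*1e3)) for x in np.unique(b)])
    # lateral extents by house at z>.035
    for x in np.arange(-.165,.01,.012):
        m=(abs(J[...,0]-x)<.006)&(z>.036)&(abs(J[...,1])<.04); 
        if m.sum()>5: print('  x',round(x,3),'y',np.percentile(J[...,1][m],[2,98]).round(4), 'peak',J[...,1][m&(z>.055)].mean().round(4))
E
```

```text
t stop [(120, 12), (123, 12), (126, 13), (129, 12), (132, 11), (135, 13), (138, 12), (141, 12), (144, 12), (147, 12), (150, 12), (153, 25), (156, 49), (159, 53), (162, 51), (165, 52), (168, 54), (171, 69), (174, 68), (177, 53), (180, 52), (183, 53), (186, 52), (189, 50), (198, 11), (201, 13), (204, 11), (207, 2), (210, 1)]
 row [(-200.0, 11), (-197.5, 12), (-195.0, 13), (-192.5, 12), (-190.0, 11), (-187.5, 10), (-185.0, 14), (-182.5, 14), (-180.0, 12), (-177.5, 13), (-175.0, 10), (-172.5, 13), (-170.0, 13), (-167.5, 13), (-160.0, 62), (-157.5, 64), (-155.0, 62), (-152.5, 61), (-150.0, 62), (-147.5, 66), (-145.0, 64), (-142.5, 63), (-140.0, 63), (-137.5, 63), (-135.0, 51), (-132.5, 29), (-130.0, 62), (-127.5, 63), (-125.0, 64), (-122.5, 63), (-120.0, 63), (-117.5, 62), (-115.0, 63), (-112.5, 61), (-110.0, 61), (-107.5, 62), (-105.0, 64), (-102.5, 20), (-100.0, 11), (-97.5, 61), (-95.0, 63), (-92.5, 62), (-90.0, 61), (-87.5, 61), (-85.0, 61), (-82.5, 64), (-80.0, 62), (-77.5, 63), (-75.0, 64), (-72.5, 59), (-70.0, 13), (-67.5, 13), (-65.0, 12), (-62.5, 64), (-60.0, 62), (-57.5, 63), (-
[... 2433 characters left out ...]
0, 11)]
  x -0.153 y [-0.0255  0.0008] peak -0.0058
  x -0.141 y [-0.0252  0.0005] peak -0.0057
  x -0.129 y [-0.0285  0.0038] peak -0.0071
  x -0.117 y [-0.0297 -0.0014] peak -0.0089
  x -0.105 y [-0.0277  0.0154] peak -0.0077
  x -0.093 y [-0.0251 -0.001 ] peak -0.0055
  x -0.081 y [-0.0252  0.0001] peak -0.005
  x -0.069 y [-0.0243  0.0185] peak -0.0047
  x -0.057 y [-0.0244  0.0004] peak -0.0046
  x -0.045 y [-0.0243  0.0391] peak -0.0037
  x -0.033 y [-0.0262  0.0395] peak -0.0048
  x -0.021 y [-0.0273  0.0387] peak -0.0061
  x -0.009 y [-0.0263  0.0389] peak -0.0059
  x 0.003 y [0.0244 0.0388] peak nan<stdin>:16: RuntimeWarning: Mean of empty slice.
  ret = ret.dtype.type(ret / rcount)
```

Request:
carry_out --targets '[-1,0.05,-0.074,0,0,0,-0.1,-1,0.1,-0.148,0,0,0,-0.2,-1,0.15,-0.222,0,0,0,-0.3,-1,0.2,-0.296,0,0,0,-0.4,-1,0.25,-0.37,0,0,0,-0.5,-1,0.3,-0.444,0,0,0,-0.6,-1,0.35,-0.518,0,0,0,-0.7,-1,0.4,-0.592,0,0,0,-0.8,-1,0.45,-0.666,0,0,0,-0.9,-1,0.5,-0.74,0,0,0,-1]'

```text
time: 2.3
tool_pos: [0.3667, 0.1403, 0.2315]
orientation: [0.484, 0.875, 0.0, 0.0]
ft_force: [1.3, 0.0, 0.5]
grip_width: 0.001
```

Request:
carry_out --targets '[-1,0.04,-0.07,0,0,0,-0.06,-1,0.09,-0.14,0,0,0,-0.12,-1,0.14,-0.21,0,0,0,-0.18,-1,0.19,-0.29,0,0,0,-0.24,-1,0.24,-0.36,0,0,0,-0.3,-1,0.29,-0.44,-0.04,0,0,-0.36,-1,0.34,-0.51,-0.09,0,0,-0.42,-1,0.386,-0.58,-0.14,0,0,-0.447,-1,0.386,-0.58,-0.18,0,0,-0.447,-1,0.386,-0.58,-0.22,0,0,-0.447]'

```text
time: 3.3
tool_pos: [0.5592, -0.1491, 0.1197]
orientation: [0.629, 0.777, -0.0, -0.0]
ft_force: [-0.6, 0.5, -0.1]
grip_width: -0.003
```

```bash
cat >> fit.py <<'E'
def st():
    s=r.read_state(); q=s["orientation"]; p=s["tool_pos"]
    F=s["ft_force"]
    print('t',round(float(s["time"]),2),'pos',np.round(p,4),'jig mm',(tojig(p)*1e3).round(1),'q',np.round(q,4),'yaw_y',round(float(2*np.degrees(np.arctan2(q[1],q[0]))-90),2),'F jig',np.round([F[:2]@U,F[:2]@V,F[2]],2))
E
python3 -c "from fit import *; st()"
```

```text
t 3.3 pos [ 0.5592 -0.1491  0.1197] jig mm [-205.8    0.7] q [ 6.291e-01  7.773e-01 -1.000e-04 -4.000e-04] yaw_y 12.03 F jig [ 0.58  0.45 -0.11]
```

Request:
carry_out --targets '[-1,0,0,-0.05,0,0,0,-1,0,0,-0.1,0,0,0,-1,0,0,-0.15,0,0,0,-1,0,0,-0.18,0,0,0,-1,0,0,-0.195,0,0,0,-1,-0.0021,0.0098,-0.195,0,0,0,-1,-0.0042,0.0196,-0.195,0,0,0,-1,-0.0063,0.0293,-0.195,0,0,0,-1,-0.0084,0.0391,-0.195,0,0,0,-1,-0.0084,0.0391,-0.195,0,0,0]'

```text
time: 4.3
tool_pos: [0.5548, -0.1277, 0.0243]
orientation: [0.628, 0.778, 0.0, 0.0]
ft_force: [-0.9, -0.6, 0.1]
grip_width: -0.001
```

Run:
```python
from fit import *
st(); f=grab_frame("top"); g=grab_frame("scene")
save(np.vstack([cv2.resize(f["img"][150:230,260:380],(800,533),interpolation=cv2.INTER_CUBIC)]),'a_top.png')
save(np.vstack([cv2.resize(g["img"][140:270,180:340],(720,585),interpolation=cv2.INTER_CUBIC)]),'a_sc.png')
```

```text
t 4.3 pos [ 0.5548 -0.1277  0.0243] jig mm [-184.     0.4] q [6.282e-01 7.780e-01 1.000e-04 2.000e-04] yaw_y 12.16 F jig [-0.4   0.96  0.11]
```

View pics/a_sc.png

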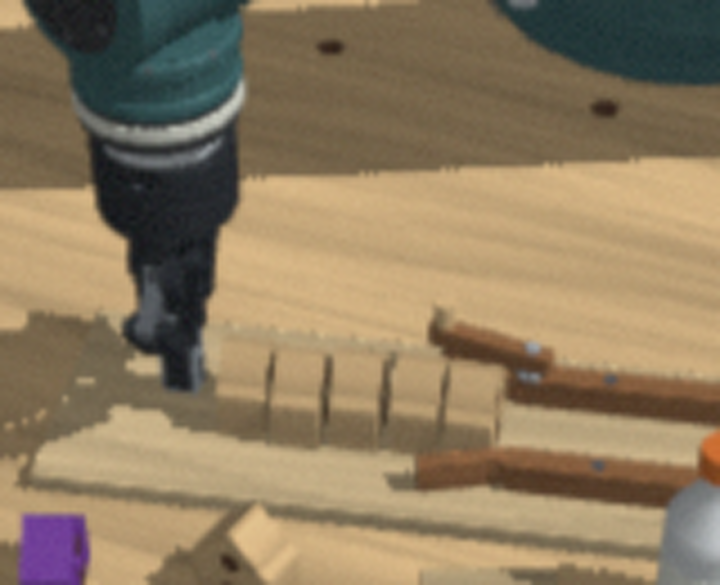

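Request:
carry_out --targets '[-1,-0.0017,0.0078,0,0,0,0,-1,-0.0034,0.0156,0,0,0,0,-1,-0.005,0.0235,0,0,0,0,-1,-0.0067,0.0313,0,0,0,0,-1,-0.0084,0.0391,0,0,0,0,-1,-0.0101,0.0469,0,0,0,0,-1,-0.0118,0.0547,0,0,0,0,-1,-0.0134,0.0626,0,0,0,0,-1,-0.0151,0.0704,0,0,0,0,-1,-0.0168,0.0782,0,0,0,0]'

```text
time: 5.4
tool_pos: [0.5464, -0.0891, 0.0238]
orientation: [0.629, 0.778, -0.0, 0.0]
ft_force: [0.1, -1.7, -0.4]
grip_width: -0.002
```

```bash
cat >> fit.py <<'E'
def rowprof(f):
    P=cloud(f); J=tojig(P); z=P[...,2]
    m=(abs(J[...,1])<.008)&(J[...,0]>-.2)&(J[...,0]<.165)&(z>.05)&(z<.072)
    x=np.sort(J[...,0][m]); g=np.where(np.diff(x)>.0025)[0]
    print('row top',round(x[0]*1e3,1),[(round(x[i]*1e3,1),round(x[i+1]*1e3,1)) for i in g],round(x[-1]*1e3,1))
    for c in np.arange(-.18,.16,.013):
        m=(abs(J[...,0]-c)<.0065)&(z>.036)&(z<.07)&(abs(J[...,1])<.027)
        if m.sum()>15: print('(%d: %.1f %.1f)'%(c*1e3,*(np.percentile(J[...,1][m],[2,98])*1e3)),end=' ')
    print()
E
python3 - <<'E'
from fit import *
st(); f=grab_frame("top"); rowprof(f); rowprof(grab_frame("scene"))
E
```

```text
t 5.4 pos [ 0.5464 -0.0891  0.0238] jig mm [-144.4    0.6] q [ 0.6285  0.7778 -0.      0.    ] yaw_y 12.12 F jig [-1.66  0.24 -0.41]
row top -61.3 [(np.float64(-3.9), np.float64(154.0))] 164.9
(-62: -23.6 -3.4) (-49: -21.8 8.3) (-36: -21.4 20.4) (-23: -23.9 22.7) (-10: -23.2 22.6) (158: -23.6 24.4) 
row top -136.5 [(np.float64(-2.7), np.float64(155.9))] 163.5
(-140: -15.7 -4.1) (-127: -25.4 4.6) (-114: -25.3 -0.1) (-101: -25.6 -2.5) (-88: -26.6 -4.0) (-75: -25.1 -0.2) (-62: -25.7 -1.1) (-49: -22.9 1.9) (-36: -23.2 0.8) (-23: -25.2 -0.3) (-10: -26.7 -1.2) (2: -22.7 26.6) (158: -25.6 22.0)
```

Request:
carry_out --targets '[-1,-0.0017,0.0078,0,0,0,0,-1,-0.0034,0.0156,0,0,0,0,-1,-0.005,0.0235,0,0,0,0,-1,-0.0067,0.0313,0,0,0,0,-1,-0.0084,0.0391,0,0,0,0,-1,-0.0101,0.0469,0,0,0,0,-1,-0.0118,0.0547,0,0,0,0,-1,-0.0134,0.0626,0,0,0,0,-1,-0.0151,0.0704,0,0,0,0,-1,-0.0168,0.0782,0,0,0,0]'

```text
time: 6.5
tool_pos: [0.538, -0.0499, 0.0238]
orientation: [0.629, 0.778, 0.0, 0.0]
ft_force: [-0.7, -2.0, 1.6]
grip_width: -0.001
```

Run:
```python
from fit import *
st(); f=grab_frame("top"); rowprof(f); f=grab_frame("scene");rowprof(f)
save(np.vstack([cv2.resize(f["img"][140:270,210:370],(720,585),interpolation=cv2.INTER_CUBIC)]),'b_sc.png')
```

```text
t 6.5 pos [ 0.538  -0.0499  0.0238] jig mm [-104.4    0.5] q [6.285e-01 7.778e-01 0.000e+00 1.000e-04] yaw_y 12.12 F jig [-1.83  1.16  1.55]
row top 1.1 [(np.float64(35.9), np.float64(155.6))] 164.9
(2: -22.1 1.3) (15: -23.1 10.0) (28: -23.0 20.5) (158: -23.9 24.5) 
row top -99.3 [(np.float64(-99.3), np.float64(-94.3)), (np.float64(37.2), np.float64(156.0))] 163.6
(-101: -15.9 -5.3) (-88: -25.0 3.9) (-75: -25.6 -0.3) (-62: -25.5 -2.0) (-49: -26.2 -3.0) (-36: -26.6 -0.2) (-23: -24.1 0.3) (-10: -24.7 2.3) (2: -23.8 25.5) (15: -25.4 26.4) (28: -26.3 -0.8) (41: -25.3 9.3) (158: -25.7 21.4)
```

View pics/b_sc.png

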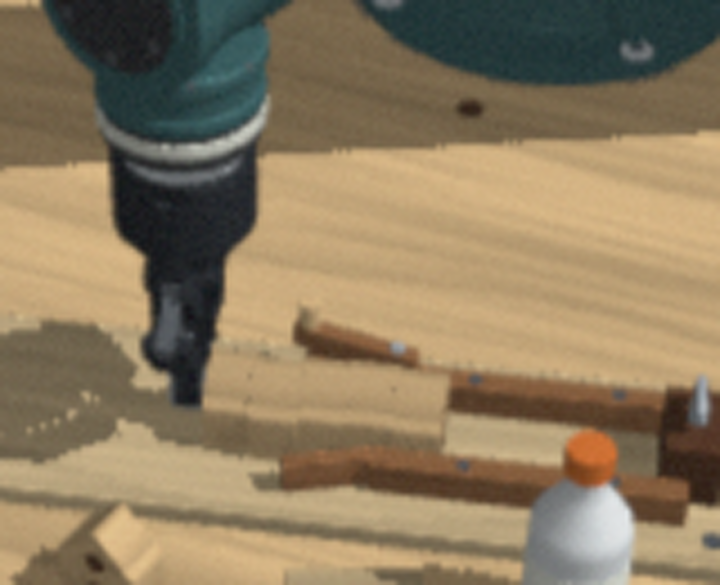

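The row is compact and entering the channel straight. The fingers, at about (190,390) in the crop, are on the last house only. I'll keep pushing.

Request:
carry_out --targets '[-1,-0.0017,0.0078,0,0,0,0,-1,-0.0034,0.0156,0,0,0,0,-1,-0.005,0.0235,0,0,0,0,-1,-0.0067,0.0313,0,0,0,0,-1,-0.0084,0.0391,0,0,0,0,-1,-0.0101,0.0469,0,0,0,0,-1,-0.0118,0.0547,0,0,0,0,-1,-0.0134,0.0626,0,0,0,0,-1,-0.0151,0.0704,0,0,0,0,-1,-0.0168,0.0782,0,0,0,0]'

```text
time: 7.6
tool_pos: [0.5295, -0.0108, 0.0238]
orientation: [0.628, 0.778, -0.0, 0.0]
ft_force: [0.6, 0.3, -0.4]
grip_width: 0.001
```

Run:
```python
from fit import *
st(); f=grab_frame("scene");rowprof(f)
```

```text
t 7.6 pos [ 0.5295 -0.0108  0.0238] jig mm [-64.4   0.6] q [ 0.6285  0.7778 -0.      0.    ] yaw_y 12.12 F jig [ 0.15 -0.61 -0.35]
row top -54.8 [(np.float64(76.3), np.float64(156.0))] 163.6
(-62: -16.0 -3.4) (-49: -25.7 -0.1) (-36: -24.4 -0.5) (-23: -26.5 -0.7) (-10: -26.4 -2.6) (2: -25.8 1.0) (15: -25.5 8.7) (28: -24.4 0.9) (41: -23.9 2.2) (54: -26.0 0.4) (67: -25.9 0.3) (80: -26.0 6.6) (158: -26.3 22.3)
```

Request:
carry_out --targets '[-1,-0.0017,0.0078,0,0,0,0,-1,-0.0034,0.0156,0,0,0,0,-1,-0.005,0.0235,0,0,0,0,-1,-0.0067,0.0313,0,0,0,0,-1,-0.0084,0.0391,0,0,0,0,-1,-0.0101,0.0469,0,0,0,0,-1,-0.0118,0.0547,0,0,0,0,-1,-0.0134,0.0626,0,0,0,0,-1,-0.0151,0.0704,0,0,0,0,-1,-0.0168,0.0782,0,0,0,0]'

```text
time: 8.65
tool_pos: [0.5211, 0.0283, 0.0238]
orientation: [0.629, 0.778, -0.0, 0.0]
ft_force: [0.0, -1.7, 1.3]
grip_width: 0.004
```

Request:
carry_out --targets '[-1,-0.0013,0.0059,0,0,0,0,-1,-0.0025,0.0117,0,0,0,0,-1,-0.0038,0.0176,0,0,0,0,-1,-0.005,0.0235,0,0,0,0,-1,-0.0063,0.0293,0,0,0,0,-1,-0.0076,0.0352,0,0,0,0,-1,-0.0088,0.0411,0,0,0,0,-1,-0.0097,0.045,0,0,0,0,-1,-0.0101,0.0469,0,0,0,0,-1,-0.0101,0.0469,0,0,0,0]'

```text
time: 9.65
tool_pos: [0.5161, 0.0517, 0.0238]
orientation: [0.628, 0.778, 0.0, -0.0]
ft_force: [0.3, -0.2, -0.1]
grip_width: 0.003
```

Run:
```python
from fit import *
st(); f=grab_frame("scene");rowprof(f); rowprof(grab_frame("top"))
```

```text
t 9.65 pos [0.5161 0.0517 0.0238] jig mm [-0.5  0.6] q [ 6.284e-01  7.779e-01  1.000e-04 -1.000e-04] yaw_y 12.13 F jig [-0.27 -0.25 -0.07]
row top 11.2 [(np.float64(140.5), np.float64(156.1))] 163.6
(2: -14.8 -5.2) (15: -25.5 26.2) (28: -25.8 -1.2) (41: -26.6 -1.9) (54: -26.1 -1.6) (67: -25.7 0.9) (80: -24.3 2.4) (93: -23.2 1.8) (106: -23.1 2.9) (119: -14.8 0.4) (132: -24.1 0.7) (158: -26.5 21.9) Traceback (most recent call last):
  File "<stdin>", line 2, in <module>
  File "fit.py", line 23, in rowprof
    print('row top',round(x[0]*1e3,1),[(round(x[i]*1e3,1),round(x[i+1]*1e3,1)) for i in g],round(x[-1]*1e3,1))
                          ~^^^
IndexError: index 0 is out of bounds for axis 0 with size 0
```

Request:
carry_out --targets '[-1,-0.0005,0.0022,0,0,0,0,-1,-0.0009,0.0043,0,0,0,0,-1,-0.0014,0.0065,0,0,0,0,-1,-0.0018,0.0086,0,0,0,0,-1,-0.0023,0.0108,0,0,0,0,-1,-0.0028,0.0129,0,0,0,0,-1,-0.0032,0.0151,0,0,0,0,-1,-0.0037,0.0172,0,0,0,0,-1,-0.0042,0.0195,0,0,0,0,-1,-0.0042,0.0195,0,0,0,0]'

```text
time: 10.75
tool_pos: [0.5141, 0.0614, 0.0238]
orientation: [0.628, 0.778, 0.0, -0.0]
ft_force: [-0.2, 0.0, 0.3]
grip_width: -0.001
```

Request:
carry_out --targets '[-1,-0.0001,0.0004,0,0,0,0,-1,-0.0002,0.0008,0,0,0,0,-1,-0.0003,0.0012,0,0,0,0,-1,-0.0003,0.0016,0,0,0,0,-1,-0.0004,0.002,0,0,0,0,-1,-0.0004,0.002,0,0,0,0,-1,-0.0004,0.002,0,0,0,0,-1,-0.0004,0.002,0,0,0,0,-1,-0.0004,0.002,0,0,0,0,-1,-0.0004,0.002,0,0,0,0]'

```text
time: 11.75
tool_pos: [0.5139, 0.0621, 0.0238]
orientation: [0.629, 0.778, 0.0, 0.0]
ft_force: [0.4, -1.5, -0.2]
grip_width: -0.003
```

Run:
```python
from fit import *
st(); f=grab_frame("scene");rowprof(f); st()
```

```text
t 11.75 pos [0.5139 0.0621 0.0238] jig mm [10.2  0.5] q [0.6285 0.7778 0.     0.    ] yaw_y 12.12 F jig [-1.59 -0.07 -0.17]
row top 22.1 [(np.float64(151.3), np.float64(156.1))] 163.5
(2: -15.4 -5.5) (15: -18.7 -4.4) (28: -26.1 1.0) (41: -24.4 0.2) (54: -26.4 -2.0) (67: -26.5 -0.2) (80: -25.6 1.4) (93: -23.9 0.8) (106: -22.1 3.8) (119: -14.2 2.7) (132: -24.8 -0.1) (145: -25.2 0.5) (158: -25.9 22.3) 
t 11.8 pos [0.5139 0.0621 0.0238] jig mm [10.2  0.5] q [0.6285 0.7778 0.     0.    ] yaw_y 12.12 F jig [-1.66 -0.11  1.11]
```

Request:
carry_out --targets '[-1,-0.0001,0.0004,0,0,0,0,-1,-0.0002,0.0008,0,0,0,0,-1,-0.0003,0.0012,0,0,0,0,-1,-0.0003,0.0016,0,0,0,0,-1,-0.0004,0.002,0,0,0,0,-1,-0.0004,0.002,0,0,0,0,-1,-0.0004,0.002,0,0,0,0,-1,-0.0004,0.002,0,0,0,0,-1,-0.0004,0.002,0,0,0,0,-1,-0.0004,0.002,0,0,0,0]'

```text
time: 12.8
tool_pos: [0.5136, 0.0632, 0.0238]
orientation: [0.628, 0.778, 0.0, -0.0]
ft_force: [-0.1, -1.4, 0.9]
grip_width: -0.004
```

```bash
python3 -c "from fit import *; st()"
```

```text
t 12.8 pos [0.5136 0.0632 0.0238] jig mm [11.3  0.6] q [ 0.6285  0.7778  0.     -0.    ] yaw_y 12.12 F jig [-1.35  0.38  0.93]
```

Request:
carry_out --targets '[-1,-0.0001,0.0004,0,0,0,0,-1,-0.0002,0.0008,0,0,0,0,-1,-0.0003,0.0012,0,0,0,0,-1,-0.0003,0.0014,0,0,0,0,-1,-0.0003,0.0015,0,0,0,0,-1,-0.0003,0.0015,0,0,0,0,-1,-0.0003,0.0015,0,0,0,0,-1,-0.0003,0.0015,0,0,0,0,-1,-0.0003,0.0015,0,0,0,0,-1,-0.0003,0.0015,0,0,0,0]'

```text
time: 13.8
tool_pos: [0.5135, 0.0639, 0.0238]
orientation: [0.629, 0.778, -0.0, -0.0]
ft_force: [0.1, -0.6, 0.7]
grip_width: -0.002
```

```bash
python3 -c "from fit import *; st()"
```

```text
t 13.8 pos [0.5135 0.0639 0.0238] jig mm [12.   0.6] q [ 0.6285  0.7778 -0.     -0.    ] yaw_y 12.12 F jig [-0.63  0.02  0.71]
```

Request:
carry_out --targets '[-1,-0.0001,0.0004,0,0,0,0,-1,-0.0002,0.0008,0,0,0,0,-1,-0.0003,0.0012,0,0,0,0,-1,-0.0003,0.0014,0,0,0,0,-1,-0.0003,0.0015,0,0,0,0,-1,-0.0003,0.0015,0,0,0,0,-1,-0.0003,0.0015,0,0,0,0,-1,-0.0003,0.0015,0,0,0,0,-1,-0.0003,0.0015,0,0,0,0,-1,-0.0003,0.0015,0,0,0,0]'

```text
time: 14.8
tool_pos: [0.5133, 0.0647, 0.0238]
orientation: [0.629, 0.778, -0.0, -0.0]
ft_force: [-1.3, -1.5, 0.7]
grip_width: 0.002
```

```bash
python3 -c "from fit import *; st()"
```

```text
t 14.8 pos [0.5133 0.0647 0.0238] jig mm [12.8  0.5] q [ 0.6285  0.7778 -0.     -0.    ] yaw_y 12.12 F jig [-1.15  1.58  0.73]
```

Request:
carry_out --targets '[-1,-0.0001,0.0004,0,0,0,0,-1,-0.0002,0.0008,0,0,0,0,-1,-0.0003,0.0012,0,0,0,0,-1,-0.0003,0.0014,0,0,0,0,-1,-0.0003,0.0015,0,0,0,0,-1,-0.0003,0.0015,0,0,0,0,-1,-0.0003,0.0015,0,0,0,0,-1,-0.0003,0.0015,0,0,0,0,-1,-0.0003,0.0015,0,0,0,0,-1,-0.0003,0.0015,0,0,0,0]'

```text
time: 15.8
tool_pos: [0.5132, 0.0654, 0.0237]
orientation: [0.629, 0.778, -0.0, -0.0]
ft_force: [-0.1, -0.4, -1.0]
grip_width: 0.001
```

```bash
python3 -c "from fit import *; st()"
```

```text
t 15.8 pos [0.5132 0.0654 0.0237] jig mm [13.6  0.5] q [ 0.6285  0.7778 -0.     -0.    ] yaw_y 12.12 F jig [-0.32  0.2  -1.01]
```

Request:
carry_out --targets '[-1,-0.0001,0.0004,0,0,0,0,-1,-0.0002,0.0008,0,0,0,0,-1,-0.0003,0.0012,0,0,0,0,-1,-0.0003,0.0014,0,0,0,0,-1,-0.0003,0.0015,0,0,0,0,-1,-0.0003,0.0015,0,0,0,0,-1,-0.0003,0.0015,0,0,0,0,-1,-0.0003,0.0015,0,0,0,0,-1,-0.0003,0.0015,0,0,0,0,-1,-0.0003,0.0015,0,0,0,0]'

```text
time: 16.8
tool_pos: [0.5132, 0.0656, 0.0238]
orientation: [0.629, 0.778, -0.0, 0.0]
ft_force: [0.0, -6.8, -0.4]
grip_width: 0.003
```

```bash
python3 -c "from fit import *; st(); rowprof(grab_frame('scene'))"
```

```text
t 16.8 pos [0.5132 0.0656 0.0238] jig mm [13.7  0.5] q [ 6.287e-01  7.777e-01 -5.000e-04  5.000e-04] yaw_y 12.1 F jig [-6.68  1.41 -0.45]
row top 25.6 [] 163.7
(15: -16.3 -6.8) (28: -26.2 0.1) (41: -24.8 0.3) (54: -26.6 -0.4) (67: -26.7 -2.5) (80: -25.2 0.9) (93: -26.5 0.3) (106: -24.2 3.9) (119: -14.6 4.2) (132: -24.8 1.4) (145: -25.9 -1.0) (158: -26.5 22.5)
```

Request:
carry_out --targets '[-1,0,0.0002,0,0,0,0,-1,-0.0001,0.0004,0,0,0,0,-1,-0.0001,0.0006,0,0,0,0,-1,-0.0001,0.0006,0,0,0,0,-1,-0.0001,0.0006,0,0,0,0,-1,-0.0001,0.0006,0,0,0,0,-1,-0.0001,0.0006,0,0,0,0,-1,-0.0001,0.0006,0,0,0,0,-1,-0.0001,0.0006,0,0,0,0,-1,-0.0001,0.0006,0,0,0,0]'

```text
time: 17.85
tool_pos: [0.5132, 0.0656, 0.0238]
orientation: [0.629, 0.778, -0.001, 0.001]
ft_force: [0.3, -9.2, 0.4]
grip_width: 0.002
```

```bash
python3 -c "
from fit import *
for i in range(4): st(); f=grab_frame('top')
h=spot_point('turn_dowel',f); print(h)
g=grab_frame('scene'); print(spot_point('turn_dowel',g)); st()
P=cloud(f);J=tojig(P);m=(abs(J[...,0]+.02)<.06)&(J[...,1]>.026)&(J[...,1]<.075)&(P[...,2]>.044)&(P[...,2]<.07)
print((J[m]*1e3).round(0).astype(int).tolist()[::4])"
```

```text
t 17.85 pos [0.5132 0.0656 0.0238] jig mm [13.7  0.5] q [ 6.287e-01  7.776e-01 -7.000e-04  7.000e-04] yaw_y 12.09 F jig [-9.09  1.61  0.38]
t 17.9 pos [0.5132 0.0656 0.0238] jig mm [13.8  0.5] q [ 6.287e-01  7.776e-01 -7.000e-04  7.000e-04] yaw_y 12.08 F jig [-9.56  1.02  0.86]
t 17.95 pos [0.5132 0.0656 0.0238] jig mm [13.8  0.5] q [ 6.287e-01  7.776e-01 -7.000e-04  7.000e-04] yaw_y 12.09 F jig [-8.92  0.99  0.36]
t 18.0 pos [0.5132 0.0656 0.0238] jig mm [13.8  0.5] q [ 6.287e-01  7.776e-01 -7.000e-04  7.000e-04] yaw_y 12.09 F jig [-9.21  0.87  0.29]
[{'centre': [0.6617, -0.0425, 0.0002], 'conf': 0.74}, {'centre': [0.4781, 0.0005, 0.0541], 'conf': 0.65}]
[{'centre': [0.4786, -0.0035, 0.0598], 'conf': 0.45}]
t 18.2 pos [0.5132 0.0656 0.0238] jig mm [13.8  0.5] q [ 6.287e-01  7.776e-01 -7.000e-04  7.000e-04] yaw_y 12.08 F jig [-8.51  2.06  0.19]
[[-24, 38], [-34, 41], [-44, 44], [-54, 45], [-28, 42], [-38, 45], [-48, 48], [-23, 43], [-33, 46], [-43, 49], [-53, 51], [-27, 47], [-37, 49], [-47, 52], [-22, 48], [-32, 51], [-42, 54], [-51, 55]]
```

Request:
carry_out --targets '[-1,0.0017,-0.0078,0,0,0,0,-1,0.0042,-0.0196,0,0,0,0,-1,0.0084,-0.0391,0,0,0,0,-1,0.0126,-0.0587,0,0,0,0,-1,0.0189,-0.088,0,0,0,0,-1,0.0252,-0.1173,0,0,0,0,-1,0.0252,-0.1173,0.04,0,0,0,-1,0.0252,-0.1173,0.08,0,0,0,-1,0.0252,-0.1173,0.12,0,0,0,-1,0.0252,-0.1173,0.15,0,0,0]'

```text
time: 19.2
tool_pos: [0.5261, 0.0067, 0.1]
orientation: [0.629, 0.778, 0.0, 0.0]
ft_force: [-0.6, 0.4, -0.6]
grip_width: 0.001
```

Request:
carry_out --targets '[-1,-0.04,-0.004,0,0,0,0,-1,-0.08,-0.009,0,0,0,0,-1,-0.12,-0.013,0,0,0,0,-1,-0.15,-0.016,0,0,0,0,-1,-0.172,-0.019,0,0,0,0,-1,-0.172,-0.019,-0.03,0,0,0,-1,-0.172,-0.019,-0.06,0,0,0,-1,-0.172,-0.019,-0.09,0,0,0,-1,-0.172,-0.019,-0.112,0,0,0,-1,-0.172,-0.019,-0.112,0,0,0]'

```text
time: 20.2
tool_pos: [0.4391, -0.0021, 0.0418]
orientation: [0.629, 0.778, -0.0, -0.001]
ft_force: [0.2, 1.3, 1.0]
grip_width: 0.001
```

Run:
```python
from fit import *
st(); f=grab_frame("top"); rowprof(f)
g=grab_frame("scene"); rowprof(g)
save(np.vstack([cv2.resize(g["img"][150:270,220:380],(760,570),interpolation=cv2.INTER_CUBIC)]),'d_sc.png')
p0=tojig(r.read_state()["tool_pos"])*1e3
print(p0)
for t in np.arange(-.3,1.6,.1).tolist()+[1.571]:
    n=np.array([-np.sin(t),np.cos(t)]); d=-np.array([np.cos(t),np.sin(t)])
    c=np.array([6,35])+42*d+(6+11*abs(np.sin(t))+14.5*np.cos(t))*n
    w=(c-p0)[0]*U+(c-p0)[1]*V
    print(round(t,2),c.round(1),(w/500).round(4))
```

```text
t 20.2 pos [ 0.4391 -0.0021  0.0418] jig mm [-36.9  87.1] q [ 6.287e-01  7.777e-01 -4.000e-04 -8.000e-04] yaw_y 12.1 F jig [ 1.19 -0.43  1.05]
row top 47.9 [] 164.0
(54: -25.4 10.0) (67: -25.2 20.8) (80: -22.6 24.0) (93: -22.3 24.1) (106: -21.2 24.9) (119: -20.0 25.3) (132: -22.2 24.2) (145: -22.8 23.1) (158: -23.8 24.8) 
row top 25.2 [(np.float64(153.2), np.float64(155.9))] 163.7
(28: -26.2 0.0) (41: -25.8 0.2) (54: -26.4 -0.7) (67: -26.2 -2.5) (80: -25.7 1.4) (93: -24.0 0.7) (106: -22.9 4.0) (119: -14.2 2.7) (132: -23.8 1.6) (145: -24.5 0.0) (158: -26.6 20.3) 
[-36.97513444  86.44475927]
-0.3 [-27.3  69.5] [0.0291 0.0261]
-0.2 [-30.7  65.3] [0.0387 0.0211]
-0.1 [-33.6  60.6] [0.0491 0.0174]
0.0 [-36.   55.5] [0.0601 0.0149]
0.1 [-37.9  52.2] [0.0673 0.0125]
0.2 [-39.6  48.6] [0.0751 0.0108]
0.3 [-41.   44.7] [0.0834 0.0098]
0.4 [-41.9  40.4] [0.0921 0.0097]
0.5 [-42.4  35.9] [0.101  0.0107]
0.6 [-42.3  31.2] [0.1102 0.0128]
0.7 [-41.7  26.4] [0.1193 0.016 ]
0.8 [-40.5  21.6] [0.1283 0.0204]
0.9 [-38.6  16.8] [0.1369 0.0261]
1.0 [-36.1  12.1] [0.1449 0.0329]
1.1 [-33.    7.7] [0.1523 0.0409]
1.2 [-29.3   3.6] [0.1587 0.0499]
1.3 [-25.   0.] [0.164  0.0598]
1.4 [-20.2  -3.1] [0.168  0.0705]
1.5 [-14.9  -5.6] [0.1707 0.0818]
1.57 [-11.  -7.] [0.1718 0.0901]
```

View pics/d_sc.png

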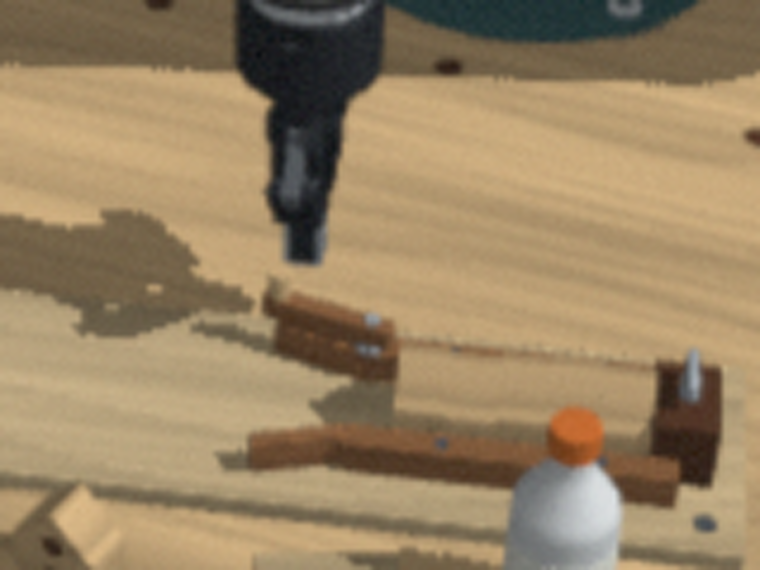

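The row is still seated against the stop. The closed fingers, at about (303,245) in the crop, are outside the bar, and the dowel is at (275,290). Next I'll sweep the bar shut.

Request:
carry_out --targets '[-1,0.0145,0.013,0,0,0,0,-1,0.0291,0.0261,0,0,0,0,-1,0.0387,0.0211,0,0,0,0,-1,0.0491,0.0174,0,0,0,0,-1,0.0601,0.0149,0,0,0,0,-1,0.0673,0.0125,0,0,0,0,-1,0.0751,0.0108,0,0,0,0,-1,0.0834,0.0098,0,0,0,0,-1,0.0921,0.0097,0,0,0,0,-1,0.101,0.0107,0,0,0,0]'

```text
time: 21.3
tool_pos: [0.4867, 0.0075, 0.0419]
orientation: [0.627, 0.779, 0.001, -0.005]
ft_force: [-2.9, 1.3, -0.2]
grip_width: 0.0
```

Run:
```python
from fit import *
st(); g=grab_frame("scene"); 
for h in spot_point('turn_dowel',g): print(h['conf'],tojig(h['centre'])*1e3)
P=cloud(g);J=tojig(P)*1e3;z=P[...,2];m=(abs(J[...,0]+20)<50)&(abs(J[...,1]-20)<45)&(z>.053)&(z<.068)&(J[...,0]<16);print(J[m].mean(0) if m.any() else 0, m.sum())
save(np.vstack([cv2.resize(g["img"][150:270,220:380],(760,570),interpolation=cv2.INTER_CUBIC)]),'e_sc.png')
```

```text
t 21.3 pos [0.4867 0.0075 0.0419] jig mm [-37.5  38.6] q [ 0.6274  0.7787  0.0014 -0.0051] yaw_y 12.29 F jig [ 1.83  2.56 -0.15]
0.54 [-43.71496824  19.18361968]
0.48 [34.3317829  -3.63577202]
[-39.64105512  23.73233296] 57
```

View pics/e_sc.png

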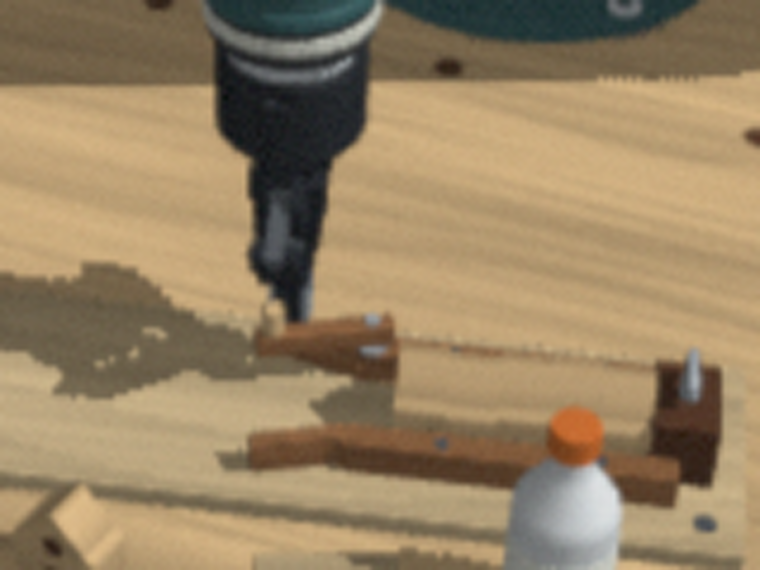

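Request:
carry_out --targets '[-1,0,0,0,0,0,0,-1,0,0,0,0,0,0,-1,0,0,0,0,0,0,-1,0,0,0,0,0,0,-1,0,0,0,0,0,0,-1,0,0,0,0,0,0,-1,0,0,0,0,0,0,-1,0,0,0,0,0,0,-1,0,0,0,0,0,0,-1,0,0,0,0,0,0]'

```text
time: 22.4
tool_pos: [0.4902, 0.0037, 0.0428]
orientation: [0.628, 0.778, 0.0, 0.0]
ft_force: [-0.1, 0.3, -0.4]
grip_width: 0.003
```

Run:
```python
from fit import *
st(); print(r.read_state()["moment"], r.read_state()["qpos"])
g=grab_frame("scene"); print(toworld(-.0375,.0386),toworld(-.0424,.0359))
for h in spot_point('turn_dowel',g): print(h['conf'],tojig(h['centre'])*1e3)
```

```text
t 22.4 pos [0.4902 0.0037 0.0428] jig mm [-42.  36.] q [0.6285 0.7778 0.     0.    ] yaw_y 12.12 F jig [ 0.35  0.01 -0.39]
[ 6.75390197e-03 -2.74541799e-05 -4.05215001e-02] [-1.58934493e-01  3.45432502e-01 -4.86482178e-01  7.38798332e-01
  1.80065325e-05  1.20031093e+00]
[0.48671092 0.00749376] [0.4903808  0.00327096]
0.67 [-43.78645905  16.94869483]
```

Request:
carry_out --targets '[-1,0.0092,0.0021,0,0,0,0,-1,0.0183,0.0053,0,0,0,0,-1,0.0273,0.0097,0,0,0,0,-1,0.0359,0.0154,0,0,0,0,-1,0.0439,0.0222,0,0,0,0,-1,0.0513,0.0302,0,0,0,0,-1,0.0577,0.0392,0,0,0,0,-1,0.063,0.0491,0,0,0,0,-1,0.063,0.0491,0,0,0,0,-1,0.063,0.0491,0,0,0,0]'

```text
time: 23.5
tool_pos: [0.5218, 0.0284, 0.0428]
orientation: [0.628, 0.778, 0.0, 0.0]
ft_force: [-0.4, 0.1, 1.2]
grip_width: -0.002
```

Run:
```python
from fit import *
st(); g=grab_frame("scene")
for h in spot_point('turn_dowel',g): print(h['conf'],tojig(h['centre'])*1e3)
save(np.vstack([cv2.resize(g["img"][150:270,220:380],(760,570),interpolation=cv2.INTER_CUBIC)]),'f_sc.png')
```

```text
t 23.5 pos [0.5218 0.0284 0.0428] jig mm [-24.4  -0.1] q [6.284e-01 7.779e-01 1.000e-04 1.000e-04] yaw_y 12.14 F jig [0.17 0.4  1.21]
0.61 [ -9.77596121 -15.6302253 ]
```

View pics/f_sc.png

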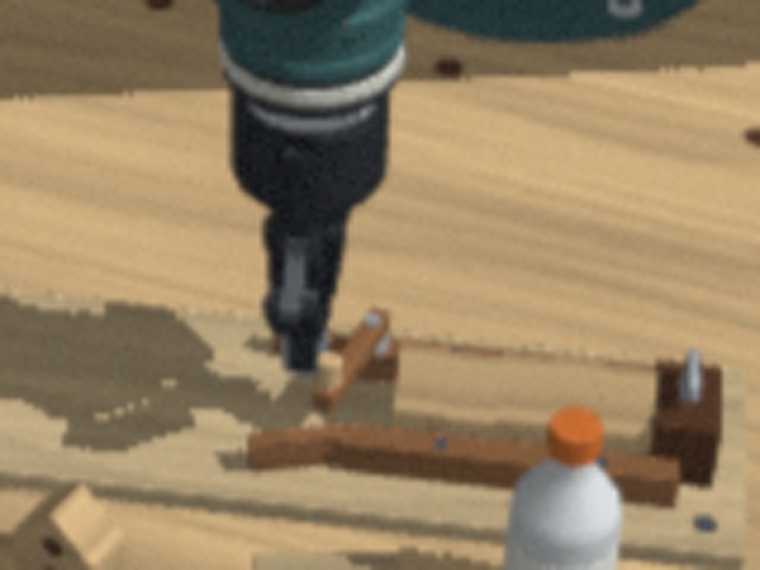

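Request:
carry_out --targets '[-1,0.002,0.0054,0,0,0,0,-1,0.004,0.0107,0,0,0,0,-1,0.0055,0.0164,0,0,0,0,-1,0.0067,0.022,0,0,0,0,-1,0.0074,0.0262,0,0,0,0,-1,0.0078,0.0285,0,0,0,0,-1,0.0078,0.0303,0,0,0,0,-1,0.0078,0.0303,0,0,0,0,-1,0.0078,0.0303,0,0,0,0,-1,0.0078,0.0303,0,0,0,0]'

```text
time: 24.6
tool_pos: [0.5256, 0.0434, 0.0428]
orientation: [0.629, 0.778, 0.0, -0.0]
ft_force: [0.4, 0.2, 0.2]
grip_width: 0.002
```

```bash
cat > bar.py <<'E'
from fit import *
st(); g=grab_frame("scene"); f=grab_frame("top")
for h in spot_point('turn_dowel',g): print(h['conf'],tojig(h['centre'])*1e3)
for k in (g,f):
    P=cloud(k);J=tojig(P)*1e3;z=P[...,2]
    m=(abs(J[...,0]-5)<14)&(J[...,1]>-28)&(J[...,1]<46)&(z>.042)&(z<.053)
    if m.sum()>10:
        vx,vy,x,y=cv2.fitLine(J[m].astype(np.float32),cv2.DIST_HUBER,0,.01,.01).ravel()
        print('bar',m.sum(),'angle',np.arctan2(abs(vy),-vx*np.sign(-vy)),(x,y))
E
python3 bar.py
```

```text
t 24.6 pos [0.5256 0.0434 0.0428] jig mm [-10.6  -6.9] q [ 6.285e-01  7.778e-01  1.000e-04 -0.000e+00] yaw_y 12.12 F jig [ 0.09 -0.39  0.2 ]
0.42 [  5.23881849 -17.63182226]
bar 87 angle 1.5686508 (np.float32(6.538065), np.float32(9.5311775))
```

Request:
carry_out --targets '[-1,-0.0001,0.0004,0,0,0,0,-1,-0.0002,0.0008,0,0,0,0,-1,-0.0003,0.0012,0,0,0,0,-1,-0.0003,0.0016,0,0,0,0,-1,-0.0004,0.002,0,0,0,0,-1,-0.0004,0.002,0,0,0,0,-1,-0.0004,0.002,0,0,0,0,-1,-0.0004,0.002,0,0,0,0,-1,-0.0004,0.002,0,0,0,0,-1,-0.0004,0.002,0,0,0,0]'

```text
time: 25.75
tool_pos: [0.5255, 0.0438, 0.0428]
orientation: [0.629, 0.778, -0.0, 0.001]
ft_force: [0.5, -6.6, -1.1]
grip_width: 0.003
```

```bash
python3 bar.py
```

```text
t 25.75 pos [0.5255 0.0438 0.0428] jig mm [-10.2  -6.9] q [ 6.287e-01  7.777e-01 -4.000e-04  5.000e-04] yaw_y 12.09 F jig [-6.57  0.93 -1.11]
0.6 [  6.52448087 -16.88544953]
0.45 [-481.25306048  190.60770735]
bar 82 angle 1.57517 (np.float32(7.079586), np.float32(10.812242))
```

Request:
carry_out --targets '[-1,0.0008,-0.0039,0,0,0,0,-1,0.0025,-0.0117,0,0,0,0,-1,0.0063,-0.0293,0,0,0,0,-1,0.0126,-0.0587,0,0,0,0,-1,0.0189,-0.088,0,0,0,0,-1,0.0252,-0.1173,0.04,0,0,0,-1,0.0252,-0.1173,0.12,0,0,0,-1,0.0252,-0.1173,0.2,0,0,0,-1,0.0252,-0.1173,0.28,0,0,0,-1,0.0252,-0.1173,0.28,0,0,0]'

```text
time: 26.9
tool_pos: [0.5402, -0.0159, 0.1876]
orientation: [0.629, 0.778, 0.002, 0.003]
ft_force: [1.1, 0.3, -0.3]
grip_width: 0.001
```

```bash
cat >> bar.py <<'E'
rowprof(g); rowprof(f)
for q in ["h1_mid","h2_mid","h3_mid","h4_mid","h5_mid","spare","glue"]:
    print(q,[(np.round(tojig(d["centre"])*1e3,1).tolist(),round(d["conf"],2)) for d in spot_point(q,g)[:3]])
a=cv2.resize(g["img"][150:290,200:380],(760,591),interpolation=cv2.INTER_CUBIC); save(a,'end.png')
E
python3 bar.py
```

```text
t 26.9 pos [ 0.5402 -0.0159  0.1876] jig mm [-71.6  -8.8] q [0.6288 0.7775 0.0018 0.0032] yaw_y 12.07 F jig [ 0.02 -1.12 -0.28]
0.64 [  4.17707085 -17.81263138]
0.25 [  -1.13304359 -124.78731383]
bar 76 angle 1.615837 (np.float32(7.4675436), np.float32(11.531892))
row top 11.6 [(np.float64(11.6), np.float64(24.9))] 163.4
(2: -25.9 26.1) (15: -25.6 22.6) (28: -24.8 0.8) (41: -25.5 0.4) (54: -26.5 -1.9) (67: -25.8 -3.5) (80: -24.4 1.7) (93: -25.2 0.8) (106: -23.1 3.1) (119: -15.0 1.1) (132: -23.8 2.4) (145: -25.7 -0.5) (158: -25.9 22.1) 
row top 107.7 [] 163.9
(106: -21.0 9.8) (119: -20.5 19.8) (132: -21.9 24.2) (145: -22.7 23.4) (158: -24.0 24.6) 
h1_mid [([143.3, 1.1], 0.61), ([10.0, -18.0], 0.61), ([91.3, -3.1], 0.25)]
h2_mid [([112.7, 2.2], 0.48), ([-479.2, 193.0], 0.46)]
h3_mid [([93.1, -0.9], 0.75), ([140.8, -0.5], 0.24)]
h4_mid [([-219.2, -140.8], 0.91), ([-341.8, 56.2], 0.65), ([63.7, -5.6], 0.5)]
h5_mid [([35.0, 1.8], 0.63)]
spare [([-121.2, -122.1], 0.72)]
glue [([117.3, -113.3], 0.82), ([91.8, -0.0], 0.19)]
```

View pics/end.png

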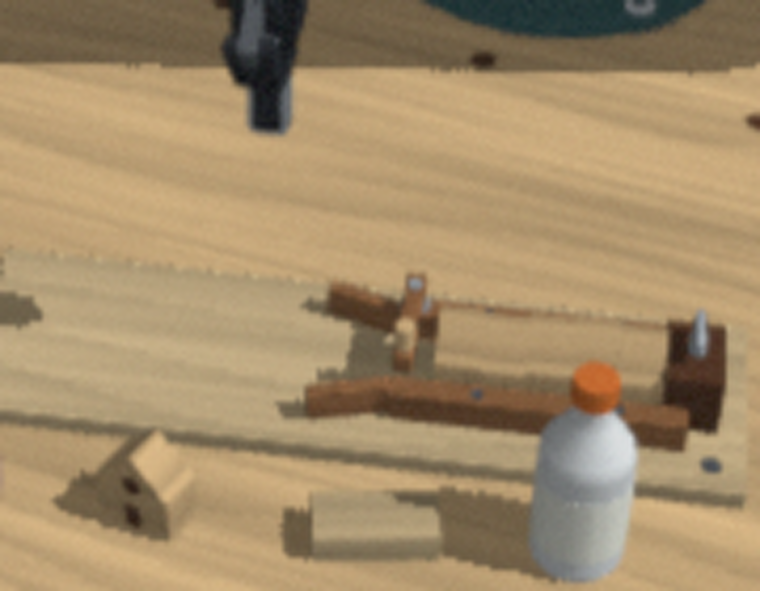

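The bar is shut across the mouth, with its dowel at about (403,330). The row runs gap-free up to the stop, and the bystanders haven't moved, so I'm handing in.

```bash
python3 -c "from fit import *; print(r.sign_off()); st()"
```

```text
the job is handed in; nothing more can be done
None
the job is handed in; nothing more can be done
```

I slid the five houses into the channel by pushing only on the last one and pressed the row against the end stop. I then swung the turn-button shut and handed the job in at about 27 s; the system gives no verdict.

- **Pressing:** the stop was felt with the first house's front about 155 mm past the mouth. The wrist force held at about 9 N for about a second and never read above 9.6 N. The force between the first two houses can't be read directly; I estimate about 8 N after friction.
- **Row:** my last camera check shows one continuous row from about 25 mm to the stop, straight to within a few mm. I saw no tipped or twisted house.
- **Turn-button:** I pushed it until its limit pushed back with 6.6 N. The fitted angle was then about 1.57 rad; after I backed the arm off it read 1.62 rad, which is past the 1.571 rad limit, so it is only good to about 0.05 rad.
- **Bystanders:** I didn't touch any. The spare house, offcut and glue bottle look unmoved in the final picture. I did not check the rest there, but the arm's path stayed clear of them.

**Checks that disagreed:** the arm hid most of the row from the top camera in the last check, so the final row positions rest on the scene camera. The network's points for single houses scatter by up to about 7 mm, and the h4 query picked the purple and blue look-alikes first, so I relied on the depth profile instead.

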